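# Hang a planter on the sprung shop scale

## Task

Weigh the terracotta hanging planter: take it by its wooden grip, hook its wire bail onto the scale's sprung hook and lower it slowly so the hook dips and takes the whole weight, holding it still there for about a second until the hook has settled. Only then let go, so gently balanced that the hook neither drops nor springs back, and leave the planter hanging upright and still by its bail, clear of the counter. Leave the other planters and the shop goods where they are, and do not push or pull hard on the hook.

Things in the scene. Friction and masses are not known exactly. Their poses are not given: they have to be found in the camera images.
- terracotta_planter_grip (a point): Centre of the wooden grip block on top of the terracotta planter's bail: 18 mm along the planter's x, 12 mm along its y, 54 mm tall. It is 153 mm above the pot's underside, 28 mm above the bail's peak. Grip it across its 12 mm (fingers closing along the planter's y), not lower than its centre. z is up; a half turn about z changes nothing.
- terracotta_planter_loop (a point): Peak of the terracotta planter's rigid bail (centre of the 7 mm steel wire), 125 mm above the underside. The bail lies in the planter's y-z plane, so the hook passes through it along the planter's x. From the peak its sides slope down at 43 degrees to 42 mm either side, 86 mm above the underside, then drop to the rim.
- terracotta_planter: The planter to weigh: terracotta pot, 92 mm across the rim, 60 mm tall, with bail and grip. Origin under its centre, z up, axes as for its grip. It weighs 0.3 to 0.96 kg, different every time. The bail's opening is free from the rim to the peak but for short leaves (up to 87 mm above the underside) that cannot be felt.
- saddle (a point): Top of the hook's saddle, where the bail's peak is to hang; unloaded 264 mm above the counter. The 8 mm bar is flat from x = -10 to 10 mm; its free end at x = -20 mm rises 16 mm above this point. Towards +x (the column) it climbs 30 mm by x = 36 mm, then runs level to a 50 mm wide carriage at x = 90 mm. z up. Once hung, the bail's peak is about 6 mm above it.
- scale: Green scale stand, fixed: base plate 16 mm thick, 130 mm wide, from 60 mm before to 175 mm behind the origin along x; column 34 x 44 mm, 393 mm tall, centred 122 mm along x (its front 105 mm from the saddle). Origin on the counter straight below the saddle, axes as for the saddle. Nothing stands above the hook.
- hook (a joint): Dip of the sprung hook in m: 0 unloaded, growing downward, stops at -0.004 and 0.110. The spring yields about 10 mm for each newton (100 N/m), so the planter dips it 29 to 95 mm. Lightly damped: it bounces for seconds if let go unbalanced. Lower at 50 mm/s or less, and let go only when within 0.3 N of balance (no weight left on the gripper, no push down).
- white_planter_grip (a point): A white hanging planter. Same shape and size as the terracotta planter, with the same bail and wooden grip block; its origin lies at the centre of the grip block, 153 mm above its underside. Not to be moved.
- blue_planter_grip (a point): A blue hanging planter. Same shape and size as the terracotta planter, with the same bail and wooden grip block; its origin lies at the centre of the grip block, 153 mm above its underside. Not to be moved.
- mug: White mug, 76 mm across, 90 mm tall; origin under its centre. Bystander.
- vase: Green glass jar, 70 mm across, 130 mm tall; origin under its centre. Bystander.
- candle: Brass-coloured candle tin, 60 mm across, 70 mm tall; origin under its centre. Bystander.
- pot_saucer: Terracotta disc, 110 mm across, 14 mm tall; origin under its centre. Bystander.

How it is judged:
On the way, in this order (a step that is already met when the one before it is completed fails the run):
1. the planter is held clear of the counter, not yet on the hook (height (world z) of terracotta_planter above 0.03 m and contact force between the fingers and terracotta_planter above 1 N and value of joint hook below 0.01 m), for 0.2 s.
2. with the bail on the hook's saddle the hook carries at least 2.5 N and stands still (below 20 mm/s) while the planter is still held (contact force between terracotta_planter and hook above 2.5 N and x of terracotta_planter_loop in the frame of saddle between -0.02 and 0.02 m and y of terracotta_planter_loop in the frame of saddle between -0.012 and 0.012 m and z of terracotta_planter_loop in the frame of saddle between 0 and 0.02 m and velocity of joint hook between -0.02 and 0.02 m/s and contact force between the fingers and terracotta_planter above 1 N), for 0.4 s.
At the end, for the whole second after the job is handed in: The planter hangs by its bail peak on the saddle (within 20 mm along, 12 mm across, 0-20 mm above it), over 2.5 N on the hook and dip over 25 mm, upright within 0.17 rad, underside over 30 mm up, at rest (under 30 mm/s, 0.4 rad/s; hook 20 mm/s), fingers touching nothing (contact force between terracotta_planter and hook above 2.5 N and x of terracotta_planter_loop in the frame of saddle between -0.02 and 0.02 m and y of terracotta_planter_loop in the frame of saddle between -0.012 and 0.012 m and z of terracotta_planter_loop in the frame of saddle between 0 and 0.02 m and velocity of joint hook between -0.02 and 0.02 m/s and value of joint hook above 0.025 m and angle between terracotta_planter's own z axis and vertical below 0.17 rad and linear speed of terracotta_planter below 0.03 m/s and angular speed of terracotta_planter below 0.4 rad/s and height (world z) of terracotta_planter above 0.03 m and contact force between anything else and the fingers below 0.1 N).
It fails at once if the hook is jolted: it moves faster than 170 mm/s up or down (velocity of joint hook above 0.15 m/s or velocity of joint hook below -0.15 m/s).
It fails at once if the planter is let go out of balance: with the fingers off it, the hook moves faster than 70 mm/s up or down (contact force between the fingers and terracotta_planter below 0.5 N and (velocity of joint hook above 0.07 m/s or velocity of joint hook below -0.07 m/s)).
It fails at once if the hook is loaded with more than 25 N by the planter (contact force between terracotta_planter and hook above 25 N).
It fails at once if the robot pushes on the hook with more than 8 N (contact force between any of the fingers, the arm and hook above 8 N).
It fails at once if another planter or a bystander is moved more than 30 mm (distance of any of white_planter_grip, blue_planter_grip, mug, vase, candle, pot_saucer from where it was at the start of the episode above 0.03 m).
It also fails if it takes over 70 s, if anything falls off the work surface, if the arm or the gripper's body presses on something with over 40 N, if the wrist force passes 120 N, or if a joint passes its speed limit or range.

## Robot

A 7-joint arm with a two-finger parallel gripper is mounted at the origin on the work surface. World frame = base frame: x ahead of the robot, y to its left, z up, the work surface at z = 0. Lengths are in m, angles in rad, forces in N, time in s.
With the tool pointing down it reaches from about 0.35 to 0.9 m from the base axis. Payload 8.1 kg.
Tool frame: the origin (TCP) lies between the finger pads; the fingertips stand 17 mm ahead of it and the grasp point (between the pads) lies 2 mm behind it; z points along the fingers, y is the line along which they close (so a half turn about z gives the same grasp; the last joint's range is limited). The gripper opens to 92 mm and grips with 3 to 60 N. Pads are 19 mm wide; open, the fingers measure 130 mm over their backs; the gripper's body (75 mm by 190 mm) begins 47 mm behind the grasp point.
Start: joints at [-1.415, 0.434, 0.025, 1.573, -0.012, 1.134, -0.075], TCP at [0.16, 0.604, 0.244] pointing down, gripper open.
Joint ranges: [-2.62, 2.62], [-0.44, 2.09], [-1.27, 1.32], [0.08, 2.57], [-1.32, 4.46], [0.12, 2], [-2.74, 2.74]. Speed limits (rad/s): [2.22, 2.22, 3.01, 3.01, 3.14, 3.14, 3.14].

## Interface

Orientations are given as a rotation vector (axis times angle).
In Python, from cell import observe, get_image, calibration, sign_off, look_for, regions_of, landmark_of gives the robot as it stands.
- The arm moves only by the tool jog_arm, never from a script. Its argument "plan" is a list of rows, each an object with "offset": the shift along the tool's x, y, z normalised to -1 to 1, where 1 is 0.15 m, a list of three; "twist": the turn, a rotation vector about the tool's x, y, z normalised to -1 to 1, where 1 is 2 pi rad, a list of three; "fingers": the gripper command: -1 is shut, 1 is fully open, values between are in proportion. In form: [{"offset": [x, y, z], "twist": [ax, ay, az], "fingers": fingers}, ...]. A call has 1 to 20 rows; each row is the pose to reach, as a shift and turn from the pose commanded when the call began, along the tool's axes at that moment, turning the shorter way round; what a row does not reach only later rows make up. A row lasts 1/8 s, in which the tool goes at most 62.5 mm and 10.7 degrees, less where a joint would pass 70% of its speed; a pose out of reach is approached as far as the arm can. A call with a number of a shift or a turn outside -1 to 1 is refused whole. A call with a gripper value outside its range is refused whole. The fingers move at their own pace and stop on an object; "newtons" is the grip in N (left out, the last holds). Time passes only in rows, so rows that repeat a pose let the fingers close. It gives the time, the measured TCP pose, the force, the opening and the grip force at its end, in the units of the state.
- observe(): the state, without advancing time (a new reading comes with each control period).
- get_image(name): name is "side" or "top"; returns the picture (420x560x3 uint8, red, green, blue); there is no depth.
- calibration(name): a dict with "fov_y" (degrees; the focal length in pixels is half the picture's height over the tangent of half this angle, whatever the lens; pixels are square), "cx", "cy" (the principal point, pixels), "position" and "attitude" of the camera in the world. Camera axes: x right, y down, z forward; pixel columns grow to the right and rows downward; lengths in m; the calibration is good to about 2 mm. A picture is of the moment at which its call begins. calibration takes no time and is no camera call.
- sign_off(): hands the job in; it is judged then, once.
Trained networks look in the newest picture that a camera, given by its name, has taken for a name from the list of things; names that differ only in an ending like _2 or _b are one class to them, and where a whole thing is asked for, a point or a joint stands for the part that bears it (a point fixed in the world has none). Each returns a list of dicts, best first, with "conf" (0 to 1); they miss things now and then, are a little off and sometimes report something else, mostly with a low value. They report only what shows in the picture. A call takes as long as a camera call.
- look_for(thing, camera): "box" ([left, top, width, height] as shares, 0 to 1, of the picture: columns of its width, rows of its height, round what is visible of it).
- regions_of(thing, camera): "region" (420x560 bool, what is visible of it) and "box" ([left, top, width, height] as shares, 0 to 1, of the picture: columns of its width, rows of its height, round what is visible of it).
- landmark_of(thing, camera): "at" ([row, column] as shares, 0 to 1, of the picture: columns of its width, rows of its height: a listed point, or the origin of a listed thing).
The state is a dict: "clock": time; "joints": joint angles; "dq": joint speeds; "joint_efforts": joint torques, N m; "position": TCP position; "ee_rot": TCP orientation; "force": force on the tool from outside, world axes, zero at the start; "ft_torque": the same for the moment, N m; "width": opening from 0.0 (shut) to 1.0 (fully open); "gripper_force": force on a finger pad.
Only numpy, scipy, OpenCV 4.12 (cv2) and the standard library are available. Lean on these libraries where they do the work, as an engineer would, in place of code of your own. Each camera call takes 0.05 s, during which the arm holds its last target. There are 200 camera calls.

## Working session

There is one attempt and no reset: what is moved stays moved. The work goes in short steps, Python scripts to look and compute and a tool call to move; the robot and the scene stay as the last step left them, time stands still between calls to the robot, and variables do not carry over. Pictures are saved under pics/ and viewed, at most 10 in all, crops included, and the job is handed in when it is done.

Besides the shell and the picture viewer there is one more tool, called as a command line: name --argument value ..., lists and objects as JSON in quotes. jog_arm: Moves the arm, as the interface text tells. Scaled input: -1 to 1 covers 0.15 m each way for a shift and 2 pi rad each way for a turn. Its arguments: {"type":"object","properties":{"plan":{"type":"array","items":{"type":"object","properties":{"offset":{"type":"array","items":{"type":"number","minimum":-1,"maximum":1}},"twist":{"type":"array","items":{"type":"number","minimum":-1,"maximum":1}},"fingers":{"type":"number"}}}},"newtons":{"type":"number"}},"required":["plan"]}

```bash
mkdir -p pics
cat > h.py <<'E'
import numpy as np, cv2
from scipy.spatial.transform import Rotation as R
from cell import *
def cam(n):
    c=calibration(n); f=210/np.tan(np.radians(c['fov_y'])/2)
    a=np.array(c['attitude'],float)
    M=a if a.shape==(3,3) else (R.from_rotvec(a).as_matrix() if a.size==3 else R.from_quat(a).as_matrix())
    return f,c['cx'],c['cy'],np.array(c['position']),M
def ray(n,at):
    f,cx,cy,p,M=cam(n); d=M@np.array([(at[1]*560-cx)/f,(at[0]*420-cy)/f,1]); return p,d/np.linalg.norm(d)
def atz(n,at,z):
    p,d=ray(n,at); return p+d*(z-p[2])/d[2]
def tri(a,b):
    p,d=ray('side',a); q,e=ray('top',b)
    s=np.linalg.lstsq(np.c_[d,-e],q-p,rcond=None)[0]
    u=p+d*s[0]; v=q+e*s[1]; return (u+v)/2,np.linalg.norm(u-v)
def proj(n,X):
    f,cx,cy,p,M=cam(n); c=M.T@(np.array(X)-p); return cx+f*c[0]/c[2],cy+f*c[1]/c[2]
E
python3 - <<'E'
from h import *
print(calibration('side'),calibration('top'));o=observe();print(o)
for n in('side','top'): cv2.imwrite(f'pics/{n}0.png',get_image(n)[:,:,::-1])
for t in ['terracotta_planter_grip','terracotta_planter_loop','terracotta_planter','saddle','scale','white_planter_grip','blue_planter_grip','mug','vase','candle','pot_saucer']:
    for n in('side','top'):
        print(t,n,[(np.round(np.array(r['at'])*[420,560],1).tolist(),round(r['conf'],2)) for r in landmark_of(t,n)[:3]])
E
```

```text
{'fov_y': 49.915131713553144, 'cx': 270.47868332839886, 'cy': 201.23900996745337, 'position': array([ 0.03511736, -0.78761878,  1.08069324]), 'attitude': array([-2.24886125,  0.69022257, -0.2784434 ])} {'fov_y': 54.44326762754078, 'cx': 280.91018029407303, 'cy': 210.74586899061634, 'position': array([0.49719366, 0.00697852, 1.30293926]), 'attitude': array([-2.20801255,  2.2127245 , -0.06456825])}
{'clock': 0.0, 'joints': array([-1.41462352,  0.43519724,  0.02500738,  1.57410237, -0.01160393,
        1.13397534, -0.07509543]), 'dq': array([-0.00237429,  0.00105443, -0.00058109,  0.00190109,  0.001477  ,
        0.0008189 , -0.00033259]), 'joint_efforts': array([ 9.61826336e-04, -6.67871904e+01,  9.86006297e-01, -3.14460218e+01,
       -6.02407311e-02,  4.29772201e-02,  1.88463505e-04]), 'position': array([0.15988215, 0.60370859, 0.24295929]), 'ee_rot': array([-4.05492760e-01, -3.11526414e+00,  2.41326743e-03]), 'force': array([-0.7133005 , -0.99087076, -0.49720736]), 'ft_torque': array([ 0.07216458,  0.01421306, -0.00779902]), 'gripper_force': 0.0, 'width': 0.9985846320755246}
terraco
[... 302 characters left out ...]
[([239.8, 371.1], 0.71)]
saddle side [([149.9, 217.0], 0.56)]
saddle top [([228.3, 197.4], 0.86)]
scale side [([212.4, 225.5], 0.59), ([177.2, 194.1], 0.47)]
scale top [([230.2, 213.0], 0.87)]
white_planter_grip side [([256.3, 337.5], 0.96)]
white_planter_grip top [([187.5, 360.3], 0.69)]
blue_planter_grip side [([250.9, 266.5], 0.92)]
blue_planter_grip top [([241.8, 323.6], 0.83)]
mug side [([178.9, 194.5], 0.92)]
mug top [([229.6, 145.3], 0.67)]
vase side []
vase top [([197.4, 153.2], 0.86)]
candle side [([245.7, 323.8], 0.62), ([254.3, 336.4], 0.51)]
candle top [([170.6, 306.8], 0.69), ([227.9, 212.8], 0.65)]
pot_saucer side [([353.7, 357.8], 0.86)]
pot_saucer top [([221.5, 411.0], 0.81)]
```

View pics/side0.png

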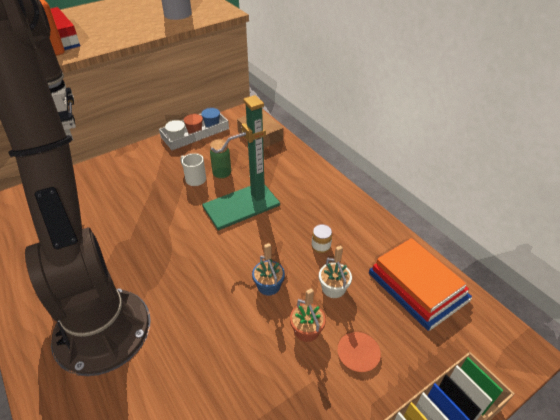

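View pics/top0.png

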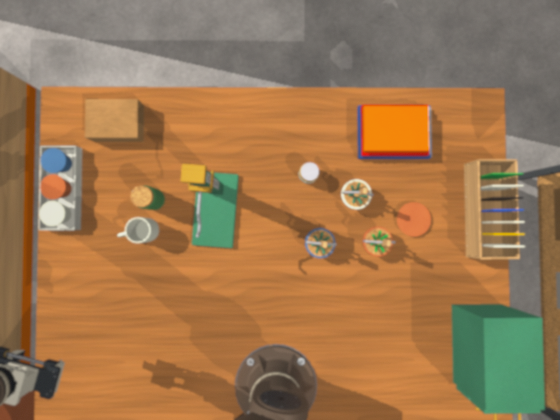

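Run:
```python
from h import *
P=lambda r,c:(r/420,c/560)
print('grip',tri(P(298.6,306.5),P(241.4,384.6)),'loop',tri(P(303.5,308.6),P(240.1,383.8)))
print('saddle',tri(P(149.9,217),P(228.3,197.4)), atz('top',P(228.3,197.4),.264),atz('side',P(149.9,217),.264))
print('grip z.153',atz('side',P(298.6,306.5),.153),atz('top',P(241.4,384.6),.153))
print('scale',atz('top',P(230.2,213),0),atz('side',P(212.4,225.5),0))
for n,s,t,z in [('white',(256.3,337.5),(187.5,360.3),.153),('blue',(250.9,266.5),(241.8,323.6),.153),('mug',(178.9,194.5),(229.6,145.3),0)]:
    print(n,atz('side',P(*s),z),atz('top',P(*t),z))
s=get_image('side');t=get_image('top')
def crop(im,r0,r1,c0,c1,k): return cv2.resize(im[r0:r1,c0:c1,::-1],None,fx=k,fy=k,interpolation=cv2.INTER_CUBIC)
a=crop(s,90,230,190,290,4); b=crop(t,150,290,150,250,4)
cv2.imwrite('pics/c1.png',np.hstack([a,b]))
a=crop(s,240,345,240,360,5); b=crop(t,175,265,300,400,3)
b=cv2.copyMakeBorder(b,0,a.shape[0]-b.shape[0],0,0,0)
a2=crop(s,275,345,280,335,5)[:300]; b2=crop(t,220,260,360,400,8)
h=max(a2.shape[0],b2.shape[0]);p=lambda x:cv2.copyMakeBorder(x,0,h-x.shape[0],0,0,0)
cv2.imwrite('pics/c2.png',np.hstack([p(a2),p(b2)]))
```

```text
grip (array([ 0.45294619, -0.30776915,  0.14474998]), np.float64(0.006080164835158369)) loop (array([ 0.45670865, -0.31141884,  0.12473375]), np.float64(0.004378506104599508))
saddle (array([0.49401173, 0.19982097, 0.26247591]), np.float64(0.0009332918531568432)) [0.49442293 0.19930671 0.264     ] [0.49277451 0.1982568  0.264     ]
grip z.153 [ 0.44655745 -0.3106127   0.153     ] [ 0.45581153 -0.30717871  0.153     ]
scale [0.48755801 0.19873341 0.        ] [0.49609698 0.19621223 0.        ]
white [ 0.5930586  -0.25181173  0.153     ] [ 0.60856324 -0.2398525   0.153     ]
blue [ 0.44916828 -0.130977    0.153     ] [ 0.45523186 -0.13451712  0.153     ]
mug [0.4883116  0.41102379 0.        ] [0.4900236  0.41268069 0.        ]
```

View pics/c1.png

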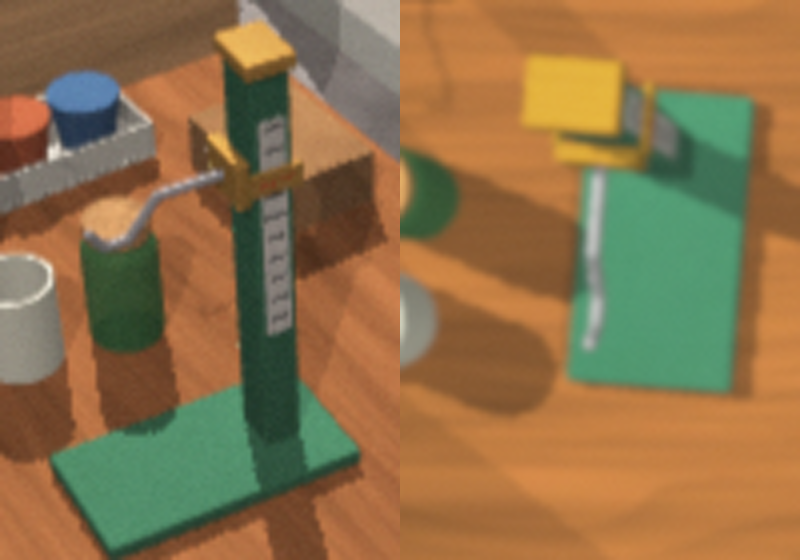

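View pics/c2.png

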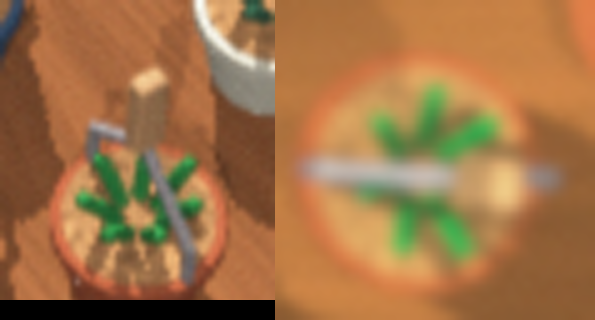

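Run:
```python
from h import *
P=lambda r,c:(r/420,c/560)
bl,br,tr=[atz('top',P(*q),.016) for q in [(245,192.5),(248,233.2),(174.3,237.5)]]
print(bl,br,tr,'yaw',np.degrees(np.arctan2(*(tr-br)[1::-1])),'yawfront',np.degrees(np.arctan2(*(bl-br)[1::-1]))-90,np.linalg.norm(bl-br),np.linalg.norm(tr-br))
sb=[atz('side',P(*q),.016) for q in [(90+462/4,190+52/4),(90+550/4,190+112/4),(90+452/4,190+357/4)]]
print(sb,'yaw',np.degrees(np.arctan2(*(sb[2]-sb[1])[1::-1])))
a=atz('top',P(241,363.75),.086);b=atz('top',P(242.5,395),.086)
print('bail',a,b,(a+b)/2,np.linalg.norm(a-b),'yaw',np.degrees(np.arctan2(*(a-b)[1::-1]))-90)
# side bail corners: (93,125) and (190,245)->
a=atz('side',P(275+125/5,280+93/5),.088);b=atz('side',P(275+248/5,280+188/5),.088)
print('bail side',a,b,(a+b)/2,np.linalg.norm(a-b),'yaw',np.degrees(np.arctan2(*(a-b)[1::-1]))-90)
print('griptop',atz('top',P(243.1,388.5),.18),atz('side',P(290,310),.18),'centre',atz('side',P(297.8,309.5),.153))
for t in('terracotta_planter',):
  for n in('side','top'):
    r=regions_of(t,n)
    for q in r[:2]:
      ys,xs=np.nonzero(q['region']);print(n,q['conf'],xs.min(),xs.max(),ys.min(),ys.max(),len(xs))
    r=r[0]['region'];ys,xs=np.nonzero(r)
    if n=='top':
      m=np.array(get_image('top')).astype(int); 
      k=r.astype(np.uint8); c=max(cv2.findContours(k,0,1)[0],key=cv2.contourArea); (x,y),rad=cv2.minEnclosingCircle(c);print('circ',x,y,rad,cv2.fitEllipse(c)); print(atz('top',P(y+.5,x+.5),.06))
```

```text
[0.44153663 0.26021631 0.016     ] [0.43172672 0.1329613  0.016     ] [0.66395067 0.11989609 0.016     ] yaw -3.2201359949931874 yawfront -4.408135883141583 0.12763256897382674 0.2325911935777634
[array([0.44277266, 0.25351481, 0.016     ]), array([0.43528723, 0.135692  , 0.016     ]), array([0.66219091, 0.11726032, 0.016     ])] yaw -4.644014411184057
bail [ 0.4547896  -0.26292911  0.086     ] [ 0.45002012 -0.35669042  0.086     ] [ 0.45240486 -0.30980977  0.086     ] 0.09388253462931793 yaw -2.9120290494759047
bail side [ 0.45594936 -0.26910126  0.088     ] [ 0.45225033 -0.35306599  0.088     ] [ 0.45409984 -0.31108362  0.088     ] 0.08404616836303583 yaw -2.5225108888130734
griptop [ 0.45207065 -0.31055266  0.18      ] [ 0.45613253 -0.30985757  0.18      ] centre [ 0.45394508 -0.31288178  0.153     ]
side 0.84 290 325 289 341 1187
side 0.53 312 331 225 253 487
top 0.93 361 393 226 256 769
circ 377.01513671875 240.8787841796875 16.125093460083008 ((376.9241638183594, 241.0614013671875), (29.610692977905273, 31.29487419128418), 114.71654510498047)
[ 0.45259792 -0.31085862  0.06      ]
```

jog_arm --plan '[{"offset": [-0.76,-0.8,-0.8],"twist": [0,0,-0.0336],"fingers": 0.2},{"offset": [-0.76,-0.8,-0.8],"twist": [0,0,-0.0336],"fingers": 0.2},{"offset": [-0.76,-0.8,-0.8],"twist": [0,0,-0.0336],"fingers": 0.2},{"offset": [-0.76,-0.8,-0.8],"twist": [0,0,-0.0336],"fingers": 0.2}]'

```text
clock: 1.95
position: [0.242, 0.4571, 0.3667]
ee_rot: [0.082, 3.138, 0.006]
force: [0.2, 0.8, 0.4]
width: 0.628
gripper_force: 0.0
```

```bash
cat >> h.py <<'E'
def delta(target,yaw_deg=None):
    "offset (norm) to target in tool axes; tool-y yaw from world y"
    o=observe(); M=R.from_rotvec(o['ee_rot']); d=M.inv().apply(np.array(target)-o['position'])/.15
    tw=None
    if yaw_deg is not None:
        a=np.radians(yaw_deg); T=np.array([[-np.cos(a),-np.sin(a),0],[-np.sin(a),np.cos(a),0],[0,0,-1]]).T
        T=np.c_[[-np.cos(a),-np.sin(a),0],[-np.sin(a),np.cos(a),0],[0,0,-1]]
        tw=(M.inv()*R.from_matrix(T)).as_rotvec()/(2*np.pi)
    print('t',round(o['clock'],2),'pos',o['position'].round(4),'off',d.round(3),'tw',None if tw is None else tw.round(4),'F',o['force'].round(2),'w',round(o['width'],3),'g',round(o['gripper_force'],1))
E
python3 - <<'E'
from h import *
delta([.4535,-.311,.3],-2.7); print(observe()['joints'].round(2))
P=lambda r,c:(r/420,c/560)
print('tip',atz('top',P(236.3,197),.278),atz('side',P(148.8,212),.278)); print('root',atz('top',P(193.8,199.3),.292))
p=np.array([.494,.1995,.264])
for y in(.1935,.1965,.1995): print(proj('side',[.494,y,.264]),proj('top',[.494,y,.264]))
for n in('side','top'):
  get_image(n); r=landmark_of('saddle',n)
  for q in r[:2]: print(n,q['conf'],atz(n,q['at'],.264))
  r=landmark_of('terracotta_planter_grip',n)
  for q in r[:1]: print(n,q['conf'],atz(n,q['at'],.153))
E
```

```text
t 1.95 pos [0.242  0.4571 0.3667] off [-1.673 -5.042  0.429] tw [ 0.0006  0.0004 -0.0008] F [0.18 0.82 0.37] w 0.628 g 0.0
[-1.21  0.17  0.02  1.64 -0.    1.33  0.34]
tip [0.47450231 0.19759827 0.278     ] [0.47542301 0.19437509 0.278     ]
root [0.57974986 0.18991915 0.292     ]
(np.float64(218.1398662541493), np.float64(150.56031930122515)) (np.float64(199.69922602716704), np.float64(228.46120373208163))
(np.float64(217.64859139775336), np.float64(150.05312193223358)) (np.float64(198.51091983895526), np.float64(228.464246247727))
(np.float64(217.15864240005723), np.float64(149.54729339381709)) (np.float64(197.32248513231974), np.float64(228.46728909242842))
side 0.67 [0.49761573 0.20391125 0.264     ]
side 0.75 [ 0.44514991 -0.31175209  0.153     ]
top 0.59 [0.49768357 0.19734569 0.264     ]
top 0.24 [ 0.46083643 -0.27631323  0.264     ]
top 0.56 [ 0.45803475 -0.3010307   0.153     ]
```

jog_arm --plan '[{"offset": [-0.6,-1,0],"twist": [0,0,0],"fingers": 0.2},{"offset": [-0.6,-1,0],"twist": [0,0,0],"fingers": 0.2},{"offset": [-0.6,-1,0],"twist": [0,0,0],"fingers": 0.2}]'

```text
clock: 2.62
position: [0.3225, 0.3036, 0.3627]
ee_rot: [-0.074, -3.14, 0.003]
force: [0.9, 0.5, 0.3]
width: 0.603
gripper_force: 0.0
```

jog_arm --plan '[{"offset": [-0.5,-1,0],"twist": [0,0,0],"fingers": 0.2},{"offset": [-0.5,-1,0],"twist": [0,0,0],"fingers": 0.2},{"offset": [-0.5,-1,0],"twist": [0,0,0],"fingers": 0.2}]'

```text
clock: 3.0
position: [0.3905, 0.1498, 0.363]
ee_rot: [-0.076, -3.14, 0.002]
force: [0.6, 0.9, -0.8]
width: 0.601
gripper_force: 0.0
```

jog_arm --plan '[{"offset": [-0.3,-1,0],"twist": [0,0,0],"fingers": 0.2},{"offset": [-0.3,-1,0],"twist": [0,0,0],"fingers": 0.2},{"offset": [-0.3,-1,0],"twist": [0,0,0],"fingers": 0.2}]'

```text
clock: 3.38
position: [0.4281, -0.0027, 0.3631]
ee_rot: [-0.078, -3.14, 0.002]
force: [-0.1, 1.4, -0.6]
width: 0.601
gripper_force: 0.0
```

jog_arm --plan '[{"offset": [-0.1,-1,0],"twist": [0,0,0],"fingers": 0.2},{"offset": [-0.1,-1,0],"twist": [0,0,0],"fingers": 0.2},{"offset": [-0.1,-1,0],"twist": [0,0,0],"fingers": 0.2}]'

```text
clock: 3.75
position: [0.4355, -0.1537, 0.3632]
ee_rot: [-0.079, -3.14, 0.003]
force: [-0.4, 0.4, -0.5]
width: 0.595
gripper_force: 0.0
```

jog_arm --plan '[{"offset": [0,-1,0.3],"twist": [0,0,0],"fingers": 0},{"offset": [0,-1,0.3],"twist": [0,0,0],"fingers": 0},{"offset": [0,-1,0.3],"twist": [0,0,0],"fingers": 0},{"offset": [0,-1,0.3],"twist": [0,0,0],"fingers": 0}]'

```text
clock: 4.25
position: [0.4279, -0.3022, 0.317]
ee_rot: [-0.079, -3.137, 0.002]
force: [0.9, -0.1, -0.7]
width: 0.498
gripper_force: 0.0
```

Run:
```python
from h import *
delta([.4535,-.311,.163],-2.7); print(observe()['joints'].round(2))
```

```text
t 4.25 pos [ 0.4279 -0.3022  0.317 ] off [-0.177 -0.049  1.026] tw [-0.0002 -0.0006 -0.0006] F [ 0.9  -0.13 -0.71] w 0.498 g 0.0
[-0.15  0.25  0.84  1.75 -0.2   1.23  2.26]
```

jog_arm --plan '[{"offset": [-0.177,-0.049,0.3],"twist": [0,0,0],"fingers": 0},{"offset": [-0.177,-0.049,0.7],"twist": [0,0,0],"fingers": 0},{"offset": [-0.177,-0.049,0.7],"twist": [0,0,0],"fingers": 0},{"offset": [-0.177,-0.049,0.7],"twist": [0,0,0],"fingers": 0}]'

```text
clock: 4.75
position: [0.4555, -0.3093, 0.2154]
ee_rot: [0.073, 3.14, -0.001]
force: [0.7, -0.7, 0.2]
width: 0.501
gripper_force: 0.0
```

Run:
```python
from h import *
delta([.4535,-.311,.161],-2.7)
s=get_image('side'); 
cv2.imwrite('pics/g1.png',cv2.resize(s[230:350,250:370,::-1],None,fx=5,fy=5,interpolation=cv2.INTER_CUBIC))
for q in landmark_of('terracotta_planter_grip','side')[:1]: print(q['conf'],np.array(q['at'])*[420,560])
```

```text
t 4.75 pos [ 0.4555 -0.3093  0.2154] off [ 0.013 -0.012  0.362] tw [-0.0001  0.0001  0.0001] F [ 0.7  -0.66  0.24] w 0.501 g 0.0
0.87 [296.31  306.488]
```

View pics/g1.png

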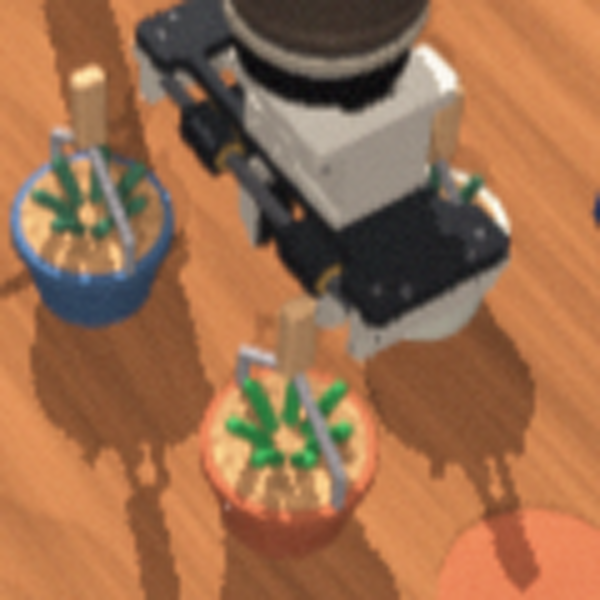

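jog_arm --plan '[{"offset": [0.01,-0.01,0.15],"twist": [0,0,0],"fingers": 0},{"offset": [0.01,-0.01,0.3],"twist": [0,0,0],"fingers": 0},{"offset": [0.01,-0.01,0.362],"twist": [0,0,0],"fingers": 0},{"offset": [0.01,-0.01,0.362],"twist": [0,0,0],"fingers": 0},{"offset": [0.01,-0.01,0.362],"twist": [0,0,0],"fingers": -0.4},{"offset": [0.01,-0.01,0.362],"twist": [0,0,0],"fingers": -0.6},{"offset": [0.01,-0.01,0.362],"twist": [0,0,0],"fingers": -0.75},{"offset": [0.01,-0.01,0.362],"twist": [0,0,0],"fingers": -0.9},{"offset": [0.01,-0.01,0.362],"twist": [0,0,0],"fingers": -1},{"offset": [0.01,-0.01,0.362],"twist": [0,0,0],"fingers": -1},{"offset": [0.01,-0.01,0.362],"twist": [0,0,0],"fingers": -1}]' --newtons 45

```text
clock: 6.22
position: [0.453, -0.311, 0.1595]
ee_rot: [0.075, 3.141, -0.0]
force: [-0.4, -1.0, 0.7]
width: 0.128
gripper_force: 45.0
```

Run:
```python
from h import *
delta([.4535,-.311,.161],-2.7);print(observe()['joints'].round(2))
```

```text
t 6.22 pos [ 0.453  -0.311   0.1595] off [-0.003  0.    -0.01 ] tw [-0.      0.     -0.0001] F [-0.42 -0.99  0.66] w 0.128 g 45.0
[-0.02  0.47  0.74  1.9  -0.4   0.91  2.43]
```

jog_arm --plan '[{"offset": [0,0,-0.15],"twist": [0,0,0],"fingers": -1},{"offset": [0,0,-0.4],"twist": [0,0,0],"fingers": -1},{"offset": [0,0,-0.7],"twist": [0,0,0],"fingers": -1},{"offset": [0,0,-0.9],"twist": [0,0,0],"fingers": -1},{"offset": [0,0,-1],"twist": [0,0,0],"fingers": -1},{"offset": [0,0,-1],"twist": [0,0,0],"fingers": -1}]'

```text
clock: 6.98
position: [0.4531, -0.3107, 0.3093]
ee_rot: [0.075, 3.14, 0.0]
force: [0.0, 0.5, -5.9]
width: 0.131
gripper_force: 45.0
```

jog_arm --plan '[{"offset": [0.1,0,-0.2],"twist": [0,0,0],"fingers": -1},{"offset": [0.2,0,-0.4],"twist": [0,0,0],"fingers": -1},{"offset": [0.2,0,-0.45],"twist": [0,0,0],"fingers": -1},{"offset": [0.2,0,-0.45],"twist": [0,0,0],"fingers": -1},{"offset": [0.2,0,-0.45],"twist": [0,0,0],"fingers": -1}]'

```text
clock: 7.6
position: [0.4232, -0.3087, 0.3753]
ee_rot: [-0.074, -3.138, -0.001]
force: [0.1, -0.1, -4.4]
width: 0.132
gripper_force: 45.0
```

Run:
```python
from h import *
delta([.345,.205,.385],-4.1);print(observe()['joints'].round(2))
```

```text
t 7.6 pos [ 0.4232 -0.3087  0.3753] off [ 0.682  3.397 -0.06 ] tw [ 0.0001 -0.0004  0.0039] F [ 0.1  -0.13 -4.41] w 0.132 g 45.0
[-0.16  0.22  0.87  1.65 -0.17  1.36  2.26]
```

jog_arm --plan '[{"offset": [0.05,0.25,0],"twist": [0,0,0],"fingers": -1},{"offset": [0.1,0.6,0],"twist": [0,0,0],"fingers": -1},{"offset": [0.2,0.95,0],"twist": [0,0,0],"fingers": -1}]'

```text
clock: 7.98
position: [0.3997, -0.1637, 0.3758]
ee_rot: [-0.075, -3.139, 0.001]
force: [1.0, 0.9, -4.1]
width: 0.127
gripper_force: 45.0
```

jog_arm --plan '[{"offset": [0,0.35,0],"twist": [0,0,0],"fingers": -1},{"offset": [0,0.7,0],"twist": [0,0,0],"fingers": -1},{"offset": [0,1,0],"twist": [0,0,0],"fingers": -1}]'

```text
clock: 8.35
position: [0.4066, -0.0135, 0.3761]
ee_rot: [-0.073, -3.14, -0.0]
force: [-0.5, -0.5, -4.8]
width: 0.127
gripper_force: 45.0
```

jog_arm --plan '[{"offset": [0,0.35,0],"twist": [0,0,0],"fingers": -1},{"offset": [0,0.6,0],"twist": [0,0,0],"fingers": -1},{"offset": [0,0.8,0],"twist": [0,0,0],"fingers": -1},{"offset": [0,0.85,0],"twist": [0,0,0],"fingers": -1},{"offset": [0,0.85,0],"twist": [0,0,0],"fingers": -1}]'

```text
clock: 8.98
position: [0.413, 0.1114, 0.3761]
ee_rot: [-0.074, -3.139, 0.002]
force: [0.1, -0.1, -4.4]
width: 0.128
gripper_force: 45.0
```

Run:
```python
from h import *
delta([.395,.2027,.333],-4.1);print(observe()['joints'].round(2))
```

```text
t 8.97 pos [0.413  0.1114 0.3761] off [0.148 0.603 0.287] tw [-0.0002 -0.0002  0.0039] F [ 0.1  -0.1  -4.36] w 0.128 g 45.0
[-0.77 -0.01  0.39  1.81  0.    1.34  1.14]
```

jog_arm --plan '[{"offset": [0.15,0.2,0],"twist": [0,0,0],"fingers": -1},{"offset": [0.15,0.45,0],"twist": [0,0,0.004],"fingers": -1},{"offset": [0.15,0.6,0.1],"twist": [0,0,0.004],"fingers": -1},{"offset": [0.15,0.603,0.22],"twist": [0,0,0.004],"fingers": -1},{"offset": [0.15,0.603,0.287],"twist": [0,0,0.004],"fingers": -1},{"offset": [0.15,0.603,0.287],"twist": [0,0,0.004],"fingers": -1},{"offset": [0.15,0.603,0.287],"twist": [0,0,0.004],"fingers": -1}]'

```text
clock: 9.85
position: [0.3954, 0.2025, 0.3343]
ee_rot: [0.116, 3.139, 0.001]
force: [-0.2, -0.1, -5.3]
width: 0.127
gripper_force: 45.0
```

Run:
```python
from h import *
delta([.495,.1955,.333],-4.1)
s=get_image('side');t=get_image('top')
for n in('side','top'):
  for th in('terracotta_planter_loop','saddle','terracotta_planter_grip'):
    for q in landmark_of(th,n)[:2]: print(n,th,round(q['conf'],2),np.array(q['at'])*[420,560],atz(n,q['at'],{'s':.264}.get(th[0],.2985 if 'loop' in th else .324)))
f=lambda im,r,c:cv2.resize(im[r:r+120,c:c+80,::-1],None,fx=5,fy=5,interpolation=cv2.INTER_CUBIC)
cv2.imwrite('pics/h1.png',np.hstack([f(s,90,180),f(t,170,150)]))
```

```text
t 9.85 pos [0.3954 0.2025 0.3343] off [-0.666  0.002  0.009] tw [ 0.0001  0.0001 -0.0004] F [-0.24 -0.08 -5.28] w 0.127 g 45.0
side terracotta_planter_loop 0.72 [147.714 184.016] [0.40049194 0.21967876 0.2985    ]
side saddle 0.76 [150.612 215.096] [0.48643455 0.19843854 0.264     ]
side terracotta_planter_grip 0.8 [142.212 183.624] [0.39897383 0.21070179 0.324     ]
side terracotta_planter_grip 0.56 [180.096 188.776] [0.33824062 0.05580955 0.324     ]
top terracotta_planter_loop 0.56 [268.38  194.376] [0.39684742 0.19972191 0.2985    ]
top saddle 0.7 [226.002 198.912] [0.50023144 0.19552155 0.264     ]
top terracotta_planter_grip 0.67 [269.598 189.896] [0.3965602  0.20541989 0.324     ]
```

View pics/h1.png

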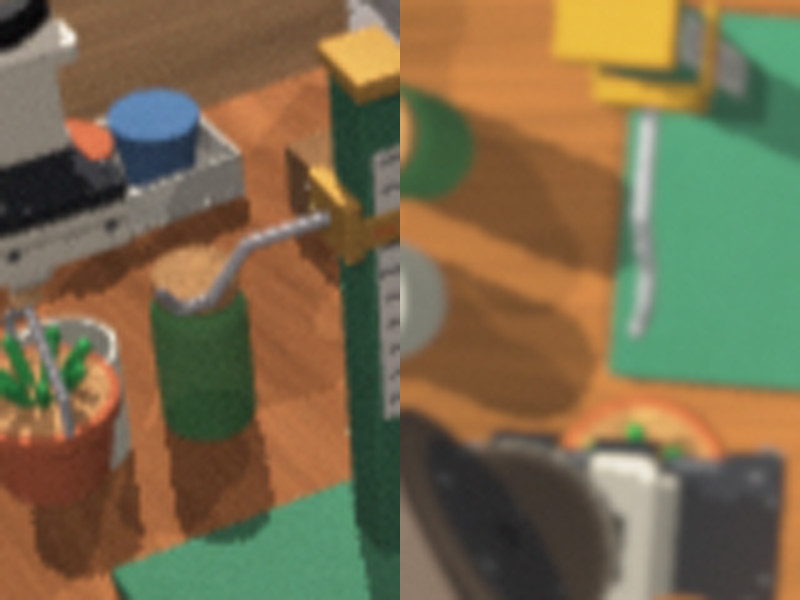

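Run:
```python
from h import *
P=lambda r,c:(r/420,c/560)
print('loop exp',proj('side',[.3954,.2025,.2995]),'tip exp',proj('side',[.475,.197,.28]),'saddle',proj('side',[.495,.1955,.264]))
print('rim y',atz('top',P(258,198.4),.2345),'hook',[atz('top',P(r,c),z).round(4) for r,c,z in((237,197.6,.278),(228,199,.262),(193,200,.292))])
r=regions_of('terracotta_planter','side')[0]['region'];ys,xs=np.nonzero(r);print(xs.min(),xs.max(),ys.min(),ys.max())
c=[.3954,.2025]
print([proj('side',[c[0]+.046*np.cos(a),c[1]+.046*np.sin(a),.2345]) for a in np.linspace(0,6.28,200)].__len__())
e=np.array([proj('side',[c[0]+.046*np.cos(a),c[1]+.046*np.sin(a),.2345]) for a in np.linspace(0,6.28,200)]);print('rim exp',e.min(0),e.max(0))
```

```text
loop exp (np.float64(185.00802880678242), np.float64(151.06812363467628)) tip exp (np.float64(211.3749781362739), np.float64(147.85505805472405)) saddle (np.float64(218.1072398519511), np.float64(150.10493272769554))
rim y [0.41724663 0.20174625 0.2345    ] hook [array([0.4728, 0.1961, 0.278 ]), array([0.4952, 0.1956, 0.262 ]), array([0.5817, 0.1882, 0.292 ])]
173 203 148 190
200
rim exp [172.35779309 158.95086122] [203.89193559 179.00929315]
```

jog_arm --plan '[{"offset": [-0.08,0,0.0],"twist": [0,0,0],"fingers": -1},{"offset": [-0.2,0,0.0],"twist": [0,0,0],"fingers": -1},{"offset": [-0.3,0,0.0],"twist": [0,0,0],"fingers": -1},{"offset": [-0.4,0,0.0],"twist": [0,0,0],"fingers": -1},{"offset": [-0.5,0,0.0],"twist": [0,0,0],"fingers": -1},{"offset": [-0.6,0,0.0],"twist": [0,0,0],"fingers": -1},{"offset": [-0.66,0,0.0],"twist": [0,0,0],"fingers": -1},{"offset": [-0.66,0,0.0],"twist": [0,0,0],"fingers": -1},{"offset": [-0.66,0,0.0],"twist": [0,0,0],"fingers": -1}]'

```text
clock: 11.42
position: [0.4933, 0.1958, 0.3338]
ee_rot: [-0.114, -3.139, -0.0]
force: [-0.5, -0.7, -5.3]
width: 0.13
gripper_force: 45.0
```

Run:
```python
from h import *
delta([.495,.1955,.305],-4.1)
s=get_image('side');t=get_image('top')
f=lambda im,r,c:cv2.resize(im[r:r+100,c:c+66,::-1],None,fx=6,fy=6,interpolation=cv2.INTER_CUBIC)
cv2.imwrite('pics/h2.png',np.hstack([f(s,100,190),f(t,170,165)]))
print([observe()['force'].round(2).tolist() for _ in range(3)])
```

```text
t 11.43 pos [0.4933 0.1958 0.3338] off [-0.012 -0.001  0.192] tw [ 0.     -0.0001 -0.0002] F [-0.55 -0.7  -5.26] w 0.13 g 45.0
[[0.46, -0.11, -4.69], [0.46, -0.11, -4.69], [0.46, -0.11, -4.69]]
```

View pics/h2.png

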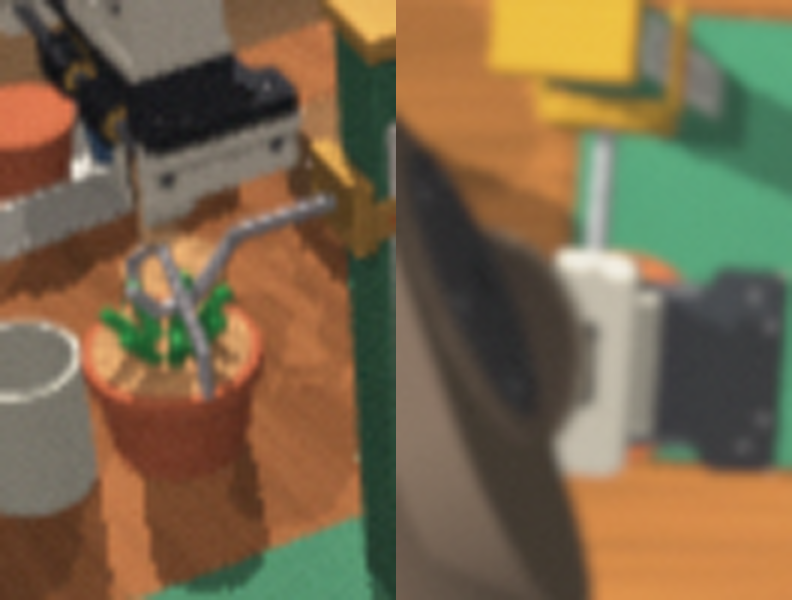

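```bash
cat >> h.py <<'E'
def fz(n=24):
    v=[]
    for _ in range(n): get_image('top'); v.append(observe()['force'])
    v=np.array(v); o=observe(); print('F',v.mean(0).round(3),'se',(v.std(0)/n**.5).round(3),'pos',o['position'].round(4),'t',round(o['clock'],2)); return v
E
python3 -c "
from h import *
fz(24)"
```

```text
F [-0.126 -0.01  -4.805] se [0.099 0.117 0.093] pos [0.4937 0.1957 0.3339] t 12.72
```

jog_arm --plan '[{"offset": [-0.01,0,0.03],"twist": [0,0,0],"fingers": -1},{"offset": [-0.01,0,0.06],"twist": [0,0,0],"fingers": -1},{"offset": [-0.01,0,0.09],"twist": [0,0,0],"fingers": -1},{"offset": [-0.01,0,0.12],"twist": [0,0,0],"fingers": -1},{"offset": [-0.01,0,0.14],"twist": [0,0,0],"fingers": -1},{"offset": [-0.01,0,0.16],"twist": [0,0,0],"fingers": -1},{"offset": [-0.01,0,0.18],"twist": [0,0,0],"fingers": -1},{"offset": [-0.01,0,0.2],"twist": [0,0,0],"fingers": -1},{"offset": [-0.01,0,0.22],"twist": [0,0,0],"fingers": -1},{"offset": [-0.01,0,0.24],"twist": [0,0,0],"fingers": -1},{"offset": [-0.01,0,0.26],"twist": [0,0,0],"fingers": -1},{"offset": [-0.01,0,0.28],"twist": [0,0,0],"fingers": -1},{"offset": [-0.01,0,0.3],"twist": [0,0,0],"fingers": -1},{"offset": [-0.01,0,0.32],"twist": [0,0,0],"fingers": -1},{"offset": [-0.01,0,0.34],"twist": [0,0,0],"fingers": -1},{"offset": [-0.01,0,0.34],"twist": [0,0,0],"fingers": -1},{"offset": [-0.01,0,0.34],"twist": [0,0,0],"fingers": -1}]'

```text
clock: 14.85
position: [0.4952, 0.1954, 0.2829]
ee_rot: [0.115, 3.139, -0.0]
force: [-0.2, -0.7, -2.8]
width: 0.13
gripper_force: 45.0
```

```bash
python3 -c "
from h import *
fz(16)"
```

```text
F [-0.154 -1.468 -2.564] se [0.126 0.157 0.126] pos [0.4952 0.1955 0.2829] t 15.65
```

jog_arm --plan '[{"offset": [0,-0.007,0],"twist": [0,0,0],"fingers": -1},{"offset": [0,-0.014,0],"twist": [0,0,0],"fingers": -1},{"offset": [0,-0.02,0],"twist": [0,0,0],"fingers": -1},{"offset": [0,-0.02,0],"twist": [0,0,0],"fingers": -1}]'

```text
clock: 16.15
position: [0.4951, 0.1943, 0.2832]
ee_rot: [0.112, 3.139, 0.004]
force: [0.9, 5.0, -2.7]
width: 0.128
gripper_force: 45.0
```

```bash
python3 -c "
from h import *
fz(16)"
```

```text
F [ 0.634  5.5   -2.614] se [0.14  0.11  0.098] pos [0.4951 0.1943 0.2832] t 16.95
```

jog_arm --plan '[{"offset": [0,0.008,0],"twist": [0,0,0],"fingers": -1},{"offset": [0,0.016,0],"twist": [0,0,0],"fingers": -1},{"offset": [0,0.016,0.0],"twist": [0,0,0],"fingers": -1},{"offset": [0,0.016,0.015],"twist": [0,0,0],"fingers": -1},{"offset": [0,0.016,0.03],"twist": [0,0,0],"fingers": -1},{"offset": [0,0.016,0.045],"twist": [0,0,0],"fingers": -1},{"offset": [0,0.016,0.06],"twist": [0,0,0],"fingers": -1},{"offset": [0,0.016,0.075],"twist": [0,0,0],"fingers": -1},{"offset": [0,0.016,0.09],"twist": [0,0,0],"fingers": -1},{"offset": [0,0.016,0.105],"twist": [0,0,0],"fingers": -1},{"offset": [0,0.016,0.12],"twist": [0,0,0],"fingers": -1},{"offset": [0,0.016,0.13],"twist": [0,0,0],"fingers": -1},{"offset": [0,0.016,0.13],"twist": [0,0,0],"fingers": -1},{"offset": [0,0.016,0.13],"twist": [0,0,0],"fingers": -1}]'

```text
clock: 18.7
position: [0.4952, 0.1949, 0.2635]
ee_rot: [0.115, 3.139, -0.0]
force: [-0.7, -0.7, -0.6]
width: 0.127
gripper_force: 45.0
```

```bash
python3 -c "
from h import *
fz(20)
s=get_image('side')
cv2.imwrite('pics/h3.png',cv2.resize(s[90:210,190:290,::-1],None,fx=5,fy=5,interpolation=cv2.INTER_CUBIC))"
```

```text
F [-0.456 -0.861 -0.643] se [0.115 0.106 0.095] pos [0.4952 0.1949 0.2634] t 19.7
```

View pics/h3.png

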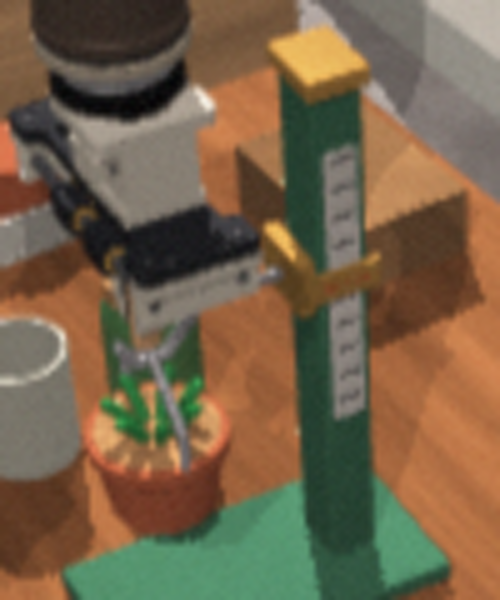

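jog_arm --plan '[{"offset": [0,-0.002,0.01],"twist": [0,0,0],"fingers": -1},{"offset": [0,-0.002,0.02],"twist": [0,0,0],"fingers": -1},{"offset": [0,-0.002,0.03],"twist": [0,0,0],"fingers": -1},{"offset": [0,-0.002,0.041],"twist": [0,0,0],"fingers": -1},{"offset": [0,-0.002,0.041],"twist": [0,0,0],"fingers": -1},{"offset": [0,-0.002,0.041],"twist": [0,0,0],"fingers": -1},{"offset": [0,-0.002,0.041],"twist": [0,0,0],"fingers": -1}]'

```text
clock: 20.62
position: [0.4952, 0.1948, 0.2573]
ee_rot: [0.114, 3.139, 0.0]
force: [0.8, -0.0, -0.3]
width: 0.127
gripper_force: 45.0
```

```bash
python3 -c "
from h import *
fz(40)"
```

```text
F [ 0.191  2.052 -0.113] se [0.089 0.109 0.068] pos [0.4951 0.1947 0.2572] t 22.62
```

jog_arm --plan '[{"offset": [0,0.001,0.002],"twist": [0,0,0],"fingers": -1},{"offset": [0,0.0014,0.003],"twist": [0,0,0],"fingers": -1},{"offset": [0,0.0014,0.003],"twist": [0,0,0],"fingers": -1},{"offset": [0,0.0014,0.003],"twist": [0,0,0],"fingers": -1}]'

```text
clock: 23.12
position: [0.4951, 0.1948, 0.2568]
ee_rot: [0.115, 3.139, -0.0]
force: [0.6, 1.6, -0.5]
width: 0.127
gripper_force: 45.0
```

```bash
python3 -c "
from h import *
fz(30);print(observe()['ft_torque'])"
```

```text
F [ 0.295  1.295 -0.051] se [0.096 0.093 0.097] pos [0.4952 0.1948 0.2568] t 24.62
[ 0.22546475 -0.14026828 -0.01579276]
```

jog_arm --plan '[{"offset": [0,0.0015,0],"twist": [0,0,0],"fingers": -1},{"offset": [0,0.003,0],"twist": [0,0,0],"fingers": -1},{"offset": [0,0.003,0],"twist": [0,0,0],"fingers": -1}]'

```text
clock: 25.0
position: [0.4951, 0.195, 0.2567]
ee_rot: [-0.115, -3.139, 0.001]
force: [0.1, -0.3, -0.2]
width: 0.126
gripper_force: 45.0
```

jog_arm --plan '[{"offset": [0,0,0],"twist": [0,0,0],"fingers": -1},{"offset": [0,0,0],"twist": [0,0,0],"fingers": -1}]' --newtons 12

```text
clock: 25.25
position: [0.4952, 0.1951, 0.2567]
ee_rot: [-0.115, -3.139, 0.0]
force: [-0.2, -2.3, 0.0]
width: 0.125
gripper_force: 12.0
```

jog_arm --plan '[{"offset": [0,0,0],"twist": [0,0,0],"fingers": -1},{"offset": [0,0,0],"twist": [0,0,0],"fingers": -1},{"offset": [0,0,0],"twist": [0,0,0],"fingers": -1}]' --newtons 3

```text
clock: 25.62
position: [0.4951, 0.1952, 0.2568]
ee_rot: [-0.115, -3.139, 0.0]
force: [-1.0, -1.3, -0.5]
width: 0.132
gripper_force: 3.0
```

```bash
python3 -c "
from h import *
fz(24);print(observe()['ft_torque'])"
```

```text
F [-0.172 -2.633 -0.213] se [0.09  0.131 0.112] pos [0.4952 0.1953 0.2568] t 26.82
[-0.58069935  0.04737817 -0.03442653]
```

jog_arm --plan '[{"offset": [0,-0.002,0.003],"twist": [0,0,0],"fingers": -1},{"offset": [0,-0.002,0.006],"twist": [0,0,0],"fingers": -1},{"offset": [0,-0.002,0.006],"twist": [0,0,0],"fingers": -1}]'

```text
clock: 27.2
position: [0.4951, 0.1952, 0.2559]
ee_rot: [0.114, 3.139, 0.0]
force: [0.2, -1.8, 0.5]
width: 0.136
gripper_force: 3.0
```

```bash
python3 -c "
from h import *
fz(30);print(observe()['ft_torque'])"
```

```text
Traceback (most recent call last):
  File "h.py", line 30, in fz
    for _ in range(n): get_image('top'); v.append(observe()['force'])
                       ~~~~~~~~~^^^^^^^
ValueError: 200 camera calls are used up
```

jog_arm --plan '[{"offset": [0,-0.0015,0],"twist": [0,0,0],"fingers": -1},{"offset": [0,-0.0015,0],"twist": [0,0,0],"fingers": -1}]'

```text
clock: 28.3
position: [0.4952, 0.195, 0.2559]
ee_rot: [0.114, 3.139, 0.0]
force: [-0.1, 0.2, 0.2]
width: 0.13
gripper_force: 3.0
```

jog_arm --plan '[{"offset": [0,0,0],"twist": [0,0,0],"fingers": -1}]'

```text
clock: 28.42
position: [0.4951, 0.195, 0.2559]
ee_rot: [0.114, 3.139, 0.0]
force: [-1.0, -0.5, -0.4]
width: 0.128
gripper_force: 3.0
```

jog_arm --plan '[{"offset": [0,0,0],"twist": [0,0,0],"fingers": -1}]'

```text
clock: 28.55
position: [0.4951, 0.195, 0.2559]
ee_rot: [0.114, 3.139, 0.0]
force: [1.3, -0.5, -0.3]
width: 0.131
gripper_force: 3.0
```

jog_arm --plan '[{"offset": [0,0,0],"twist": [0,0,0],"fingers": -1}]'

```text
clock: 28.68
position: [0.4951, 0.1949, 0.2559]
ee_rot: [0.114, 3.139, 0.0]
force: [-1.0, 0.1, 0.3]
width: 0.128
gripper_force: 3.0
```

jog_arm --plan '[{"offset": [0,0,0],"twist": [0,0,0],"fingers": -1}]'

```text
clock: 28.8
position: [0.4952, 0.1949, 0.2559]
ee_rot: [0.114, 3.139, 0.0]
force: [0.9, 0.3, -0.3]
width: 0.13
gripper_force: 3.0
```

jog_arm --plan '[{"offset": [0,0,0],"twist": [0,0,0],"fingers": -1}]'

```text
clock: 28.92
position: [0.4951, 0.1949, 0.2559]
ee_rot: [0.114, 3.139, 0.0]
force: [0.2, -0.3, 0.3]
width: 0.129
gripper_force: 3.0
```

jog_arm --plan '[{"offset": [0,0,0],"twist": [0,0,0],"fingers": -1}]'

```text
clock: 29.05
position: [0.4951, 0.1949, 0.2559]
ee_rot: [0.114, 3.139, 0.0]
force: [0.2, 0.7, 0.6]
width: 0.131
gripper_force: 3.0
```

jog_arm --plan '[{"offset": [0,0,0],"twist": [0,0,0],"fingers": -0.65},{"offset": [0,0,0],"twist": [0,0,0],"fingers": -0.5},{"offset": [0,0,0],"twist": [0,0,0],"fingers": -0.3},{"offset": [0,0,0],"twist": [0,0,0],"fingers": -0.1},{"offset": [0,0,0],"twist": [0,0,0],"fingers": 0.1},{"offset": [0,0,0],"twist": [0,0,0],"fingers": 0.1},{"offset": [0,0,-0.05],"twist": [0,0,0],"fingers": 0.1},{"offset": [0,0,-0.15],"twist": [0,0,0],"fingers": 0.1},{"offset": [0,0,-0.25],"twist": [0,0,0],"fingers": 0.1},{"offset": [0,0,-0.4],"twist": [0,0,0],"fingers": 0.1},{"offset": [0,0,-0.55],"twist": [0,0,0],"fingers": 0.1},{"offset": [0,0,-0.55],"twist": [0,0,0],"fingers": 0.1}]'

```text
clock: 30.55
position: [0.4962, 0.1951, 0.3408]
ee_rot: [0.115, 3.136, 0.004]
force: [-0.2, -0.1, 0.3]
width: 0.548
gripper_force: 0.0
```

jog_arm --plan '[{"offset": [0,0,0],"twist": [0,0,0],"fingers": 0.1},{"offset": [0,0,0],"twist": [0,0,0],"fingers": 0.1},{"offset": [0,0,0],"twist": [0,0,0],"fingers": 0.1},{"offset": [0,0,0],"twist": [0,0,0],"fingers": 0.1},{"offset": [0,0,0],"twist": [0,0,0],"fingers": 0.1},{"offset": [0,0,0],"twist": [0,0,0],"fingers": 0.1},{"offset": [0,0,0],"twist": [0,0,0],"fingers": 0.1},{"offset": [0,0,0],"twist": [0,0,0],"fingers": 0.1},{"offset": [0,0,0],"twist": [0,0,0],"fingers": 0.1},{"offset": [0,0,0],"twist": [0,0,0],"fingers": 0.1},{"offset": [0,0,0],"twist": [0,0,0],"fingers": 0.1},{"offset": [0,0,0],"twist": [0,0,0],"fingers": 0.1},{"offset": [0,0,0],"twist": [0,0,0],"fingers": 0.1},{"offset": [0,0,0],"twist": [0,0,0],"fingers": 0.1},{"offset": [0,0,0],"twist": [0,0,0],"fingers": 0.1},{"offset": [0,0,0],"twist": [0,0,0],"fingers": 0.1},{"offset": [0,0,0],"twist": [0,0,0],"fingers": 0.1},{"offset": [0,0,0],"twist": [0,0,0],"fingers": 0.1},{"offset": [0,0,0],"twist": [0,0,0],"fingers": 0.1},{"offset": [0,0,0],"twist": [0,0,0],"fingers": 0.1}]'

```text
clock: 33.05
position: [0.4951, 0.1948, 0.3384]
ee_rot: [0.115, 3.14, -0.0]
force: [-0.4, -1.2, 0.1]
width: 0.549
gripper_force: 0.0
```

jog_arm --plan '[{"offset": [0,0,0],"twist": [0,0,0],"fingers": 0.1},{"offset": [0,0,0],"twist": [0,0,0],"fingers": 0.1},{"offset": [0,0,0],"twist": [0,0,0],"fingers": 0.1},{"offset": [0,0,0],"twist": [0,0,0],"fingers": 0.1},{"offset": [0,0,0],"twist": [0,0,0],"fingers": 0.1},{"offset": [0,0,0],"twist": [0,0,0],"fingers": 0.1},{"offset": [0,0,0],"twist": [0,0,0],"fingers": 0.1},{"offset": [0,0,0],"twist": [0,0,0],"fingers": 0.1},{"offset": [0,0,0],"twist": [0,0,0],"fingers": 0.1},{"offset": [0,0,0],"twist": [0,0,0],"fingers": 0.1},{"offset": [0,0,0],"twist": [0,0,0],"fingers": 0.1},{"offset": [0,0,0],"twist": [0,0,0],"fingers": 0.1},{"offset": [0,0,0],"twist": [0,0,0],"fingers": 0.1},{"offset": [0,0,0],"twist": [0,0,0],"fingers": 0.1},{"offset": [0,0,0],"twist": [0,0,0],"fingers": 0.1},{"offset": [0,0,0],"twist": [0,0,0],"fingers": 0.1},{"offset": [0,0,0],"twist": [0,0,0],"fingers": 0.1},{"offset": [0,0,0],"twist": [0,0,0],"fingers": 0.1},{"offset": [0,0,0],"twist": [0,0,0],"fingers": 0.1},{"offset": [0,0,0],"twist": [0,0,0],"fingers": 0.1}]'

```text
clock: 35.55
position: [0.4951, 0.1948, 0.3384]
ee_rot: [-0.115, -3.139, -0.0]
force: [-0.1, -0.2, -0.2]
width: 0.549
gripper_force: 0.0
```

jog_arm --plan '[{"offset": [0,0,0],"twist": [0,0,0],"fingers": 0.1},{"offset": [0,0,0],"twist": [0,0,0],"fingers": 0.1},{"offset": [0,0,0],"twist": [0,0,0],"fingers": 0.1},{"offset": [0,0,0],"twist": [0,0,0],"fingers": 0.1},{"offset": [0,0,0],"twist": [0,0,0],"fingers": 0.1},{"offset": [0,0,0],"twist": [0,0,0],"fingers": 0.1},{"offset": [0,0,0],"twist": [0,0,0],"fingers": 0.1},{"offset": [0,0,0],"twist": [0,0,0],"fingers": 0.1},{"offset": [0,0,0],"twist": [0,0,0],"fingers": 0.1},{"offset": [0,0,0],"twist": [0,0,0],"fingers": 0.1},{"offset": [0,0,0],"twist": [0,0,0],"fingers": 0.1},{"offset": [0,0,0],"twist": [0,0,0],"fingers": 0.1},{"offset": [0,0,0],"twist": [0,0,0],"fingers": 0.1},{"offset": [0,0,0],"twist": [0,0,0],"fingers": 0.1},{"offset": [0,0,0],"twist": [0,0,0],"fingers": 0.1},{"offset": [0,0,0],"twist": [0,0,0],"fingers": 0.1},{"offset": [0,0,0],"twist": [0,0,0],"fingers": 0.1},{"offset": [0,0,0],"twist": [0,0,0],"fingers": 0.1},{"offset": [0,0,0],"twist": [0,0,0],"fingers": 0.1},{"offset": [0,0,0],"twist": [0,0,0],"fingers": 0.1}]'

```text
clock: 38.05
position: [0.4951, 0.1948, 0.3384]
ee_rot: [0.114, 3.139, 0.0]
force: [-0.1, 0.9, 0.4]
width: 0.55
gripper_force: 0.0
```

jog_arm --plan '[{"offset": [0,0,0],"twist": [0,0,0],"fingers": 0.1},{"offset": [0,0,0],"twist": [0,0,0],"fingers": 0.1},{"offset": [0,0,0],"twist": [0,0,0],"fingers": 0.1},{"offset": [0,0,0],"twist": [0,0,0],"fingers": 0.1},{"offset": [0,0,0],"twist": [0,0,0],"fingers": 0.1},{"offset": [0,0,0],"twist": [0,0,0],"fingers": 0.1},{"offset": [0,0,0],"twist": [0,0,0],"fingers": 0.1},{"offset": [0,0,0],"twist": [0,0,0],"fingers": 0.1},{"offset": [0,0,0],"twist": [0,0,0],"fingers": 0.1},{"offset": [0,0,0],"twist": [0,0,0],"fingers": 0.1},{"offset": [0,0,0],"twist": [0,0,0],"fingers": 0.1},{"offset": [0,0,0],"twist": [0,0,0],"fingers": 0.1},{"offset": [0,0,0],"twist": [0,0,0],"fingers": 0.1},{"offset": [0,0,0],"twist": [0,0,0],"fingers": 0.1},{"offset": [0,0,0],"twist": [0,0,0],"fingers": 0.1},{"offset": [0,0,0],"twist": [0,0,0],"fingers": 0.1},{"offset": [0,0,0],"twist": [0,0,0],"fingers": 0.1},{"offset": [0,0,0],"twist": [0,0,0],"fingers": 0.1},{"offset": [0,0,0],"twist": [0,0,0],"fingers": 0.1},{"offset": [0,0,0],"twist": [0,0,0],"fingers": 0.1}]'

```text
clock: 40.55
position: [0.4951, 0.1948, 0.3384]
ee_rot: [0.115, 3.139, 0.0]
force: [-0.6, 0.3, -0.3]
width: 0.55
gripper_force: 0.0
```

```bash
python3 -c "
from cell import *
print(sign_off())"
```

```text
the job is handed in; nothing more can be done
None
```

I hung the terracotta planter (about 4.8 N) on the hook, let go with the gripper force near zero, waited 10 s and handed the job in at about 40 s; the camera calls had run out, so I have no picture of it after release and the sign-off gave no verdict.

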